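# Load an LED driver into the burn-in rack's locking tray

## Task

Load the LED driver into the burn-in rack: pull the rack's upper tray out by its handle until its slides lock, and lay the driver flat between the four corner brackets on the tray, either way round. Then press the release lever at the tray's right side to free the lock and ease the tray back in, without slamming it, until its front panel is fully home. Leave the other things on the table where they are.

Things in the scene. Friction and masses are not known exactly. Their poses are not given: they have to be found in the camera images.
- tray (a joint): tray's travel in m: 0 = home, its panel flush with the fixed panel below; grows outward (-x of point handle, level); starts 0 to 0.012. Slides drag 2 to 4 N. At a firm stop met at 0.144 to 0.168 (differs each time) a spring lock drops in; then a push inward is resisted within 4 mm until the release is pressed. Closing faster than 0.35 m/s is slamming.
- rack_front (a point): middle of the top front edge of the rack, a grey sheet-metal case 254 mm wide, 220 mm deep and 109 mm high, fixed on the table at the back left. The sliding tray fills its upper half, a fixed panel with vent slots its lower half. x points into the rack, y to the left, z up.
- handle (a point): middle of the tray's handle, a level round bar 9 mm thick along y, 78 mm long, 82 mm above the table and 38 mm in front of the tray's panel (33 mm clear behind it). The panel is 250 mm wide, 43 mm high. x points into the rack, y left, z up. Moves with the tray. It can be pinched across from above.
- bay (a point): middle of the driver's place on the tray floor (64 mm above the table; axes as handle), 100 mm behind the bar, 30 mm left of the tray's middle line. Corner brackets 9 mm high leave it 46 mm (x) by 102 mm (y); the middle 70 mm of the long sides is open for fingers, 32 mm free in front, 30 mm behind. Under the rack's cover until the tray is out.
- release_pad (a point): middle of the top of the release lever's pad, a steel plate 34 mm (x) by 26 mm (y) that travels with the tray, 124 mm behind the bar, 108 mm right of the middle line. A ridge 6 mm high, 18 mm behind this point, lets a fingertip push the tray inward by the pad. It lies 26 mm above bay while the lock rides on its rail and springs up to 31 mm when the lock drops in.
- release_edge (a point): middle of the front edge of the pad, 17 mm in front of release_pad. Pressing the pad takes 3 to 6 N over 10 mm, from 31 mm above bay (locked) to 21 mm (end stop); at 25 mm or lower the lock is free. Hold it down while pushing the tray in by 10 mm; from there the lock rides on its rail again and the pad can be let go.
- driver_center (a point): centre (half-way up) of the LED driver, a white potted block 34 mm wide (x), 92 mm long (y), 26 mm high, 0.10 to 0.17 kg, with short stiff leads at both ends (183 mm with them). It lies flat on the table ahead of the robot, to the right. Take it across its 34 mm width.
- multimeter: hand multimeter, 145x70x43 mm, standing at the left; a bystander. Its origin is the centre of its underside.
- spare_sink: small bare heat sink with fins, 40x60x10 mm, on the table in front of the power supply; a bystander. Its origin is the centre of its underside.
- small_screwdriver: small screwdriver, 144 mm long, 17 mm thick; a bystander. Its origin is the centre of its underside.
- tape_roll: small roll of insulating tape lying flat, 58x56x19 mm; a bystander. Its origin is the centre of its underside.
- marker: marker pen lying on the table, 135 mm long, 16 mm thick; a bystander. Its origin is the centre of its underside.
There are look-alikes about, which are no part of the job. Several things look just like the part that bears driver_center: the one meant starts nearest to the robot's base.

How it is judged:
On the way, in this order (a step that is already met when the one before it is completed fails the run):
1. the tray is pulled out and its slides are locked (value of joint tray above 0.135 m and z of release_pad in the frame of bay above 0.0285 m), for 0.2 s.
2. the driver lies flat and released between the four brackets while the tray is still locked out (all of step 1 and x of driver_center in the frame of bay between -0.01 and 0.01 m and y of driver_center in the frame of bay between -0.012 and 0.012 m and z of driver_center in the frame of bay between 0.009 and 0.017 m and angle between driver_center's own z axis and vertical below 0.1 rad and angle between the y axis of driver_center and the y axis of bay, either way round below 0.2 rad and contact force between the fingers and driver below 0.1 N), for 0.2 s.
At the end, for the whole second after the job is handed in: the tray is fully home (within 4 mm) and the driver lies flat and at rest between its four brackets (centre within 10 mm along the tray's travel and 12 mm across, turned less than 0.2 rad from the brackets, either way round) (value of joint tray below 0.004 m and x of driver_center in the frame of bay between -0.01 and 0.01 m and y of driver_center in the frame of bay between -0.012 and 0.012 m and z of driver_center in the frame of bay between 0.009 and 0.017 m and angle between driver_center's own z axis and vertical below 0.1 rad and angle between the y axis of driver_center and the y axis of bay, either way round below 0.2 rad and linear speed of driver below 0.02 m/s); the robot touches nothing.
It fails at once if the tray is slammed shut (closing faster than 0.35 m/s) (velocity of joint tray below -0.35 m/s).
It fails at once if another thing on the table is shifted by more than 30 mm (distance of any of multimeter, spare_sink, small_screwdriver, tape_roll, marker from where it was at the start of the episode above 0.03 m).
It also fails if it takes over 67 s, if anything falls off the work surface, if the arm or the gripper's body presses on something with over 40 N, if the wrist force passes 120 N, or if a joint passes its speed limit or range.

## Robot

A 6-joint arm with a two-finger parallel gripper is mounted at the origin on a cart in front of the work surface, level with it; the furniture and walls round the work are solid. World frame = base frame: x ahead of the robot, y to its left, z up, the work surface at z = 0. Lengths are in m, angles in rad, forces in N, time in s.
With the tool pointing down it reaches from about 0.375 to 0.975 m from the base axis. Payload 3.8 kg.
Tool frame: the origin (TCP) lies midway between the tips of the shut fingers; the grasp point (between the pads) lies 19 mm behind it; x points along the fingers, y is the direction in which the jaws open and shut, and the axes are right-handed (so a half turn about x gives the same grasp; the last joint's range is limited). The gripper opens to 85 mm and grips with 20 to 120 N. Pads are 22 mm wide; open, the fingers measure 114 mm over their backs; the gripper's body (76 mm by 85 mm) begins 54 mm behind the grasp point. The pads swing forward as they close: fully open they stand 13 mm farther back than shut.
Start: joints at [1.242, 0.264, 1.604, -0, 1.274, -0.037], TCP at [0.194, 0.646, 0.231] pointing down, gripper open.
Joint ranges: [-2.63, 2.63], [-0.94, 2.18], [0.31, 2.57], [-1.31, 4.45], [0, 2.66], [-2.55, 2.55]. Speed limits (rad/s): [2.57, 2.57, 3.14, 3.14, 3.14, 3.14].

## Interface

Orientations are given as a rotation vector (axis times angle).
In Python, from workcell import read_state, read_camera, get_calibration, finish_job gives the robot as it stands. The module is installed in compiled form; this text tells all that it offers.
- The arm moves only by the shell command python3 -m creep 'ROWS' [FORCE]. ROWS is JSON, a list of rows, each a list of 3 entries, a list of its own where there are three numbers: the closure in counts, from 0 (fully open) to 255 (shut), then the shift along the world's x, y, z in mm, then the turn about the world's z in rad. In form: [[hand, [tx, ty, tz], spin], ...]. A call has exactly 8 rows; each row shifts and turns the commanded pose from where the row before left it; what a row does not reach is not made up. A row lasts 1/12 s, in which the tool goes at most 41.7 mm and 7.16 degrees, less where a joint would pass 70% of its speed; a pose out of reach is approached as far as the arm can. A call is refused whole if a number of a shift passes 41.7 or a number of a turn 0.125, either way. A call with a gripper value outside its range is refused whole. The fingers move at their own pace and stop on an object; FORCE is the grip in N (left out, the last holds). Time passes only in rows, so rows that do not move let the fingers close, or fill a call up. It gives the time, the measured TCP pose, the force and the opening at its end, in the units of the state.
- read_state(): the state, without advancing time (a new reading comes with each control period).
- read_camera(name): name is "scene" or "top" or "wrist"; returns (picture, depth): 480x640x3 uint8, blue, green, red; 480x640 float32, m along the optical axis (not along the pixel's ray), 0 where there is no reading.
- get_calibration(name): a dict with "K" (3x3 intrinsics, pixels), "eye" and "orientation" of the camera in the world. Camera axes: x right, y down, z forward; pixel columns grow to the right and rows downward; lengths in m; the calibration is good to about 2 mm. The wrist camera is an equidistant fisheye: a pixel r from the principal point sees the ray r / f radians off the axis. A picture is of the moment at which its call begins: read the wrist's pose just before it. get_calibration takes no time and is no camera call; for the wrist camera it gives the pose at the moment of the call.
- finish_job(): hands the job in, once; it reports no verdict.
The state is a dict: "time": time; "q": joint angles; "joint_vel": joint speeds; "joint_torque": joint torques, N m; "tool_pos": TCP position; "tcp_rot": TCP orientation; "wrist_force": force on the tool from outside, world axes, zero at the start; "torque": the same for the moment, N m; "width": opening from 0.0 (shut) to 1.0 (fully open).
Only numpy, scipy, OpenCV 4.12 (cv2) and the standard library are available. Lean on these libraries where they do the work, as an engineer would, in place of code of your own. Each camera call takes 0.05 s, during which the arm holds its last target.

## Working session

There is one attempt and no reset: what is moved stays moved. The work goes in short steps, Python scripts to look and compute and a shell command to move; the robot and the scene stay as the last step left them, time stands still between calls to the robot, and variables do not carry over. Pictures are saved under pics/ and viewed, and the job is handed in when it is done.

```bash
mkdir -p pics
cat > h.py <<'E'
import numpy as np, cv2
from workcell import *
def ray(cal,u,v,fish=False):
    K=np.array(cal["K"]);x=(u-K[0,2])/K[0,0];y=(v-K[1,2])/K[1,1]
    R=np.array(cal["orientation"],float)
    if R.shape!=(3,3): R=cv2.Rodrigues(R.reshape(3,1))[0]
    if fish:
        r=np.hypot(x,y);d=np.array([x/r*np.sin(r),y/r*np.sin(r),np.cos(r)]) if r>0 else np.array([0,0,1.])
    else: d=np.array([x,y,1.])
    return np.array(cal["eye"],float),R@d
def plane(cal,u,v,z,fish=False):
    e,d=ray(cal,u,v,fish);return e+d*(z-e[2])/d[2]
def depthpt(cal,dep,u,v):
    e,d=ray(cal,u,v);return e+d*dep[int(v),int(u)]
E
python3 - <<'E'
from h import *
np.set_printoptions(precision=4,suppress=True)
s=read_state();print(s)
for n in("scene","top","wrist"):
    c=get_calibration(n);print(n,c)
    p,d=read_camera(n);cv2.imwrite(f"pics/{n}0.png",p);np.save(f"{n}0.npy",d)
E
```

```text
{'time': 0.0, 'q': array([ 1.2421,  0.2648,  1.6054,  0.    ,  1.2737, -0.0369]), 'joint_vel': array([ 0.001 , -0.0004, -0.001 , -0.0008,  0.0002,  0.0011]), 'joint_torque': array([ -0.0006, -51.5115, -36.7311,   0.0002,   0.0133,   0.    ]), 'tool_pos': array([0.1939, 0.6458, 0.23  ]), 'tcp_rot': array([ 0.2273,  1.5591, -0.2308]), 'wrist_force': array([ 0.647 , -0.1199, -0.659 ]), 'torque': array([0.0006, 0.0101, 0.0344]), 'width': 1.004024260419991}
scene {'K': array([[519.4863,   0.    , 323.1335],
       [  0.    , 519.4863, 238.8332],
       [  0.    ,   0.    ,   1.    ]]), 'eye': array([-0.0839, -0.691 ,  0.8384]), 'orientation': array([-2.0969,  0.8433, -0.3941])}
top {'K': array([[562.9026,   0.    , 320.0899],
       [  0.    , 562.9026, 247.5886],
       [  0.    ,   0.    ,   1.    ]]), 'eye': array([0.3225, 0.0156, 1.629 ]), 'orientation': array([-2.1201,  2.1526, -0.1667])}
wrist {'K': array([[371.6483,   0.    , 316.9077],
       [  0.    , 371.6483, 246.5463],
       [  0.    ,   0.    ,   1.    ]]), 'eye': array([0.1282, 0.6664, 0.3735]), 'orientation': array([2.3336, 1.7355, 0.2406])}
```

View pics/scene0.png

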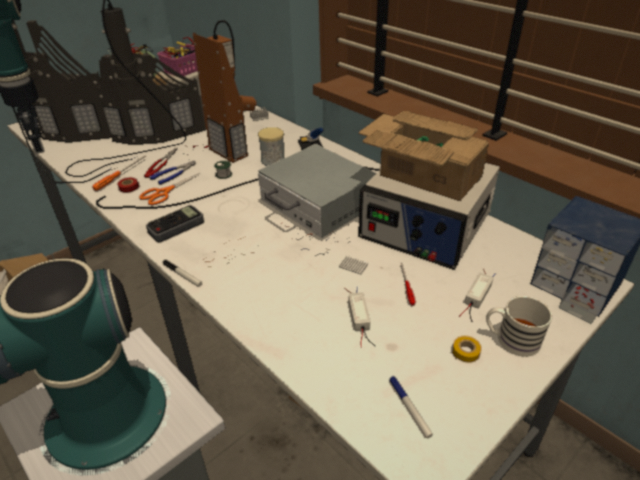

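View pics/top0.png

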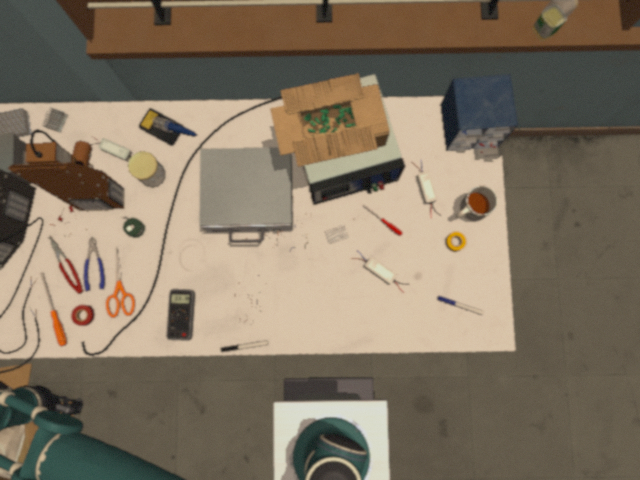

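View pics/wrist0.png

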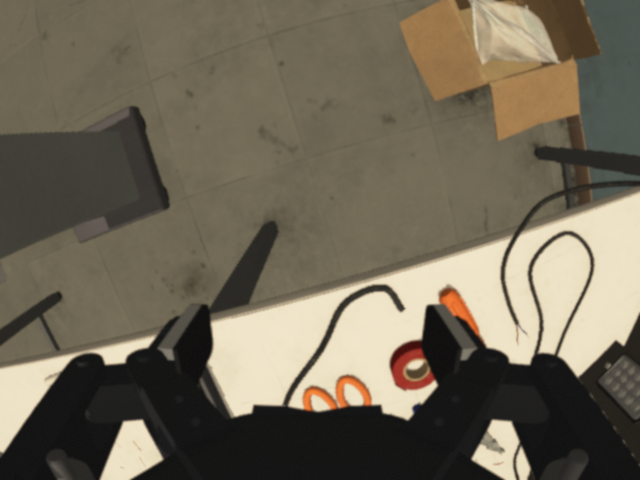

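The scene picture shows the rack at about (315,190) with its handle at (282,203). It also shows the multimeter (175,222), the marker (181,272), a heat sink (352,265), two drivers (360,312) and (478,291), and a screwdriver (407,284). The top picture has the rack at (246,190), the handle at (246,238), and white drivers at (380,271), (427,188) and (112,148). The base is near (332,455), so (380,271) should be the nearest driver. I'll measure and zoom in to confirm.

Run:
```python
from h import *
np.set_printoptions(precision=4,suppress=True)
t=cv2.imread("pics/top0.png");s=cv2.imread("pics/scene0.png")
ct=get_calibration("top");cs=get_calibration("scene");dt=np.load("top0.npy");ds=np.load("scene0.npy")
for u,v in((380,271),(427,188),(112,148)):
    p=plane(ct,u,v,.026);print("drv",(u,v),p,np.hypot(*p[:2]),"depth z",depthpt(ct,dt,u,v)[2])
a=cv2.resize(t[245:300,345:415],None,fx=6,fy=6,interpolation=cv2.INTER_CUBIC)
b=cv2.resize(t[140:250,190:300],None,fx=5,fy=5,interpolation=cv2.INTER_CUBIC)
c=cv2.resize(s[140:240,250:390],None,fx=5,fy=5,interpolation=cv2.INTER_CUBIC)
d=cv2.resize(s[280:350,330:400],None,fx=6,fy=6,interpolation=cv2.INTER_CUBIC)
e=np.zeros((420,840,3),np.uint8);e[:330,:420]=a;e[:,420:]=d[:,:420]
cv2.imwrite("pics/drv0.png",cv2.resize(e,None,fx=.95,fy=.95));cv2.imwrite("pics/rackt.png",b);cv2.imwrite("pics/racks.png",c)
```

```text
drv (380, 271) [ 0.51   -0.1505  0.026 ] 0.5317685089994543 depth z 0.02254393922022002
drv (427, 188) [ 0.7526 -0.296   0.026 ] 0.8087118509612691 depth z 0.026576015443281475
drv (112, 148) [0.8903 0.6345 0.026 ] 1.0933045255782137 depth z 0.023661131901024035
```

View pics/drv0.png

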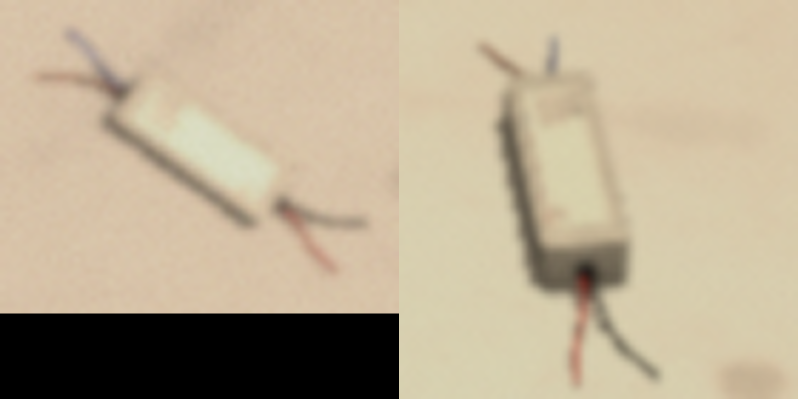

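View pics/rackt.png

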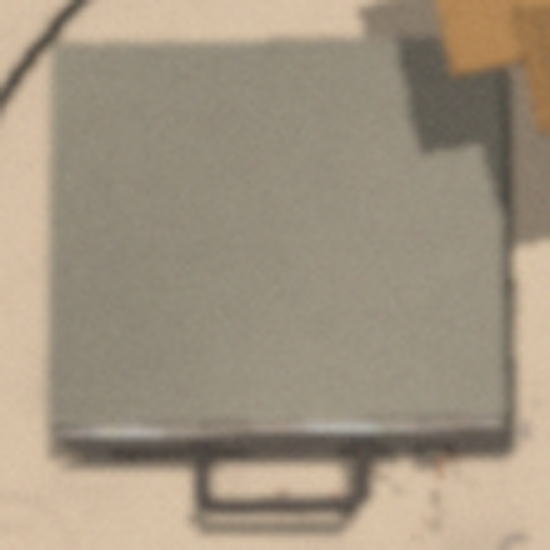

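View pics/racks.png

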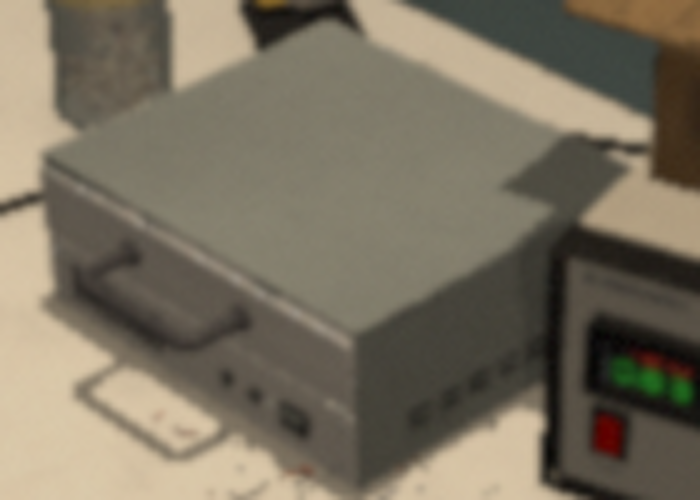

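The crop confirms a white block with leads at both ends, at top (380,271), 0.53 m from the base. The other two are at 0.81 and 1.09 m, so this is the one meant. The bar shows at about (246,241) in the top picture and (277,202) in the scene picture. Next I'll measure both.

```bash
cat >> h.py <<'E'
def cloud(cal,dep,u0,u1,v0,v1):
    vv,uu=np.mgrid[v0:v1,u0:u1];e,_=ray(cal,0,0)
    K=np.array(cal["K"]);R=cv2.Rodrigues(np.array(cal["orientation"]).reshape(3,1))[0]
    d=np.stack([(uu-K[0,2])/K[0,0],(vv-K[1,2])/K[1,1],np.ones(uu.shape)],-1)
    return e+(d*dep[v0:v1,u0:u1,None])@R.T
def tri(c1,p1,c2,p2):
    e1,d1=ray(c1,*p1);e2,d2=ray(c2,*p2)
    A=np.stack([d1,-d2],1);k=np.linalg.lstsq(A,e2-e1,rcond=None)[0]
    a=e1+d1*k[0];b=e2+d2*k[1];return (a+b)/2,np.linalg.norm(a-b)
E
python3 - <<'E'
from h import *
np.set_printoptions(precision=4,suppress=True)
ct=get_calibration("top");cs=get_calibration("scene");dt=np.load("top0.npy");ds=np.load("scene0.npy")
print("handle mid",tri(ct,(246,241),cs,(277,202.4)))
def rect(P,h0,h1):
    m=(P[...,2]>h0)&(P[...,2]<h1);n,l,st,_=cv2.connectedComponentsWithStats(m.astype(np.uint8))
    i=1+np.argmax(st[1:,4]);q=P[l==i];print("n",len(q),"zmed",np.median(q[:,2]));r=cv2.minAreaRect((q[:,:2]*1000).astype(np.float32));print(r);return q
P=cloud(ct,dt,350,412,250,295);rect(P,.013,.05)
P=cloud(cs,ds,335,390,280,340);rect(P,.02,.05)
P=cloud(ct,dt,190,300,140,245);q=rect(P,.095,.13)
print("edge",[(v,P[v-140,246-190]) for v in range(226,245)])
P=cloud(cs,ds,255,310,180,225)
m=(P[...,2]>.073)&(P[...,2]<.095)
cs_=P[m];print(len(cs_))
# front panel plane / handle points
print(np.histogram(cs_[:,0],bins=20))
# driver colour mask per view
for n,c,(u0,u1,v0,v1) in(("top",ct,(350,412,250,295)),("scene",cs,(335,390,280,340))):
    im=cv2.imread(f"pics/{n}0.png")[v0:v1,u0:u1];hsv=cv2.cvtColor(im,cv2.COLOR_BGR2HSV)
    print(n,hsv[3,3],hsv[(v1-v0)//2,(u1-u0)//2])
E
```

```text
handle mid (array([0.5962, 0.2246, 0.0816]), np.float64(0.006514926058437636))
n 401 zmed 0.02458215851010004
((514.5160522460938, -151.73565673828125), (103.34109497070312, 36.10332107543945), 54.0461311340332)
n 513 zmed 0.026694583654882864
((516.2498168945312, -153.73365783691406), (95.80220031738281, 35.188079833984375), 52.747013092041016)
n 7001 zmed 0.10691049647930262
((745.6124267578125, 226.62271118164062), (229.24139404296875, 255.79978942871094), 0.26201650500297546)
edge [(226, array([0.6321, 0.2239, 0.1017])), (227, array([0.6334, 0.2267, 0.0811])), (228, array([0.633 , 0.2283, 0.0691])), (229, array([0.6345, 0.2313, 0.0469])), (230, array([0.636 , 0.2344, 0.0243])), (231, array([0.6357, 0.2363, 0.0105])), (232, array([0.634 , 0.2372, 0.0035])), (233, array([ 0.6324,  0.2381, -0.0035])), (234, array([0.6279, 0.2371, 0.0041])), (235, array([0.6252, 0.2372, 0.003 ])), (236, array([ 0.6237,  0.2383, -0.0053])), (237, array([ 0.6211,  0.2386, -0.0072])), (238, array([0.6158, 0.2368, 0.0052])), (239, array([0.6127, 0.2367, 0.006 ])), (240, array([0.5958, 0.226 , 0.0849])), (241, array([0.5926, 0.2257, 0.0867])), (242, array([0.5906, 0.2263, 0.0822])), (243, array([ 0.6025,  0.238 , -0.0039])), (244, array([ 0.5989,  0.2375, -0.0001]))]
480
(array([ 49,  30,  18,   9,  13,   9,   7,   9,  10,  20, 213,  85,   0,
         0,   0,   0,   0,   0,   0,   8]), array([0.5921, 0.5962, 0.6003, 0.6044, 0.6085, 0.6126, 0.6168, 0.6209,
       0.625 , 0.6291, 0.6332, 0.6373, 0.6414, 0.6455, 0.6496, 0.6537,
       0.6578, 0.6619, 0.666 , 0.6702, 0.6743]))
top [ 17  57 215] [ 32  29 220]
scene [ 21  52 216] [ 25  52 217]
```

Run:
```python
from h import *
np.set_printoptions(precision=4,suppress=True)
s=read_state();print(cv2.Rodrigues(s['tcp_rot'])[0])
ct=get_calibration("top");cs=get_calibration("scene");dt=np.load("top0.npy");ds=np.load("scene0.npy")
P=cloud(cs,ds,255,340,170,240).reshape(-1,3)
m=(P[:,2]>.02)&(P[:,2]<.1)&(abs(P[:,0]-.637)<.012)
q=P[m];f=np.polyfit(q[:,1],q[:,0],1);r=q[:,0]-np.polyval(f,q[:,1]);k=abs(r)<.004
f=np.polyfit(q[k,1],q[k,0],1);print("panel line x=a*y+b",f,"at .2266",np.polyval(f,.2266),k.sum(),q[k,1].min(),q[k,1].max())
m=(P[:,2]>.1)&(P[:,2]<.12);print("scene cover xmin/ymin",np.percentile(P[m],[1,99],axis=0))
P=cloud(cs,ds,255,310,180,225);
m=(P[...,2]>.074)&(P[...,2]<.092)&(P[...,0]<.605)&(P[...,0]>.58)
q=P[m];print("bar",len(q),q.mean(0),np.percentile(q,[3,97],axis=0))
P=cloud(ct,dt,220,280,233,250);m=(P[...,2]>.07)&(P[...,2]<.1);q=P[m&(P[...,0]<.603)];print("bartop",len(q),np.median(q,0),q.min(0),q.max(0))
print("top img cover front edge z .109:",[plane(ct,u,v,.109) for u,v in((190+55/5,140+432/5),(190+505/5,140+422/5))])
```

```text
[[-0.0006  0.2877  0.9577]
 [-0.0017  0.9577 -0.2877]
 [-1.     -0.0018 -0.0001]]
panel line x=a*y+b [-0.0092  0.6394] at .2266 0.6372768388265004 1214 0.09636772402967053 0.35208613578041137
scene cover xmin/ymin [[0.6347 0.0983 0.1005]
 [0.7835 0.3352 0.1129]]
bar 98 [0.597  0.2201 0.0851] [[0.5929 0.1799 0.0805]
 [0.6028 0.2672 0.089 ]]
bartop 119 [0.5943 0.2204 0.0847] [0.5893 0.1762 0.0738] [0.6029 0.2741 0.0936]
top img cover front edge z .109: [array([0.6315, 0.3469, 0.109 ]), array([0.6332, 0.0989, 0.109 ])]
```

```bash
python3 -m creep '[[130,[25,-26.4,0],-0.08],[130,[25,-26.4,0],-0.08],[130,[25,-26.4,0],-0.08],[130,[25,-26.4,0],-0.08],[130,[25,-26.4,0],-0.08],[130,[25,-26.4,0],-0.08],[130,[25,-26.4,0],-0.08],[130,[25,-26.4,0],-0.08]]' 40 && python3 -m creep '[[130,[25,-26.4,0],-0.08],[130,[25,-26.4,0],-0.08],[130,[25,-26.4,0],-0.08],[130,[25,-26.4,-5],-0.08],[130,[25,-26.4,-5],-0.08],[130,[25,-26.4,-5],-0.08],[130,[25,-26.4,-5],-0.08],[130,[25,-26.4,-5],-0.08]]'
python3 - <<'E'
from h import *
np.set_printoptions(precision=4,suppress=True)
s=read_state();print(s['tool_pos'],s['time'],s['width'],s['q']);print(cv2.Rodrigues(s['tcp_rot'])[0])
c=get_calibration("wrist");p,d=read_camera("wrist");print(c);cv2.imwrite("pics/w1.png",p)
E
```

```text
time: 0.82
tool_pos: [0.3949, 0.4337, 0.231]
tcp_rot: [0.729, 1.445, -0.73]
wrist_force: [0.8, -0.2, -0.3]
width: 0.488
time: 1.48
tool_pos: [0.595, 0.2225, 0.2058]
tcp_rot: [1.213, 1.207, -1.213]
wrist_force: [-0.0, 0.8, -0.2]
width: 0.493
[0.595  0.2225 0.2058] 1.4833 0.4929227129906889 [0.3186 0.2065 1.7219 0.0001 1.2137 0.3236]
[[-0.0004  1.     -0.005 ]
 [-0.0001 -0.005  -1.    ]
 [-1.     -0.0004  0.0001]]
{'K': array([[371.6483,   0.    , 316.9077],
       [  0.    , 371.6483, 246.5463],
       [  0.    ,   0.    ,   1.    ]]), 'eye': array([0.5962, 0.2924, 0.3492]), 'orientation': array([ 2.864 , -0.0076, -0.0022])}
```

View pics/w1.png

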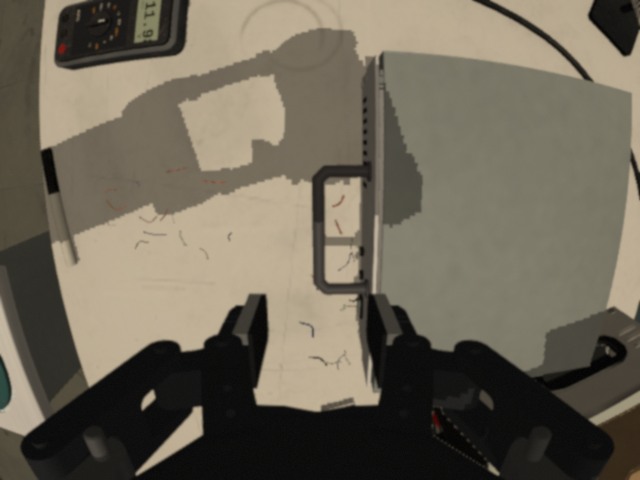

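The wrist view shows the bar as a vertical strip at column 319, rows 172 to 290. The panel lies behind it at column 370, and the fingers stand in front of the picture at columns 250 and 380.

Run:
```python
from h import *
np.set_printoptions(precision=4,suppress=True)
c=get_calibration("wrist");ct=get_calibration("top");cs=get_calibration("scene")
for p in((319,175),(319,231),(319,288)): print(p,plane(c,*p,.082,True))
print("panel top",plane(c,372,231,.106,True))
# height check: wrist ray x top ray of bar middle
e1,d1=ray(c,319,231,True);e2,d2=ray(ct,246,241)
k=np.linalg.lstsq(np.stack([d1,-d2],1),e2-e1,rcond=None)[0];print(e1+d1*k[0],e2+d2*k[1])
```

```text
(319, 175) [0.602  0.2638 0.082 ]
(319, 231) [0.6016 0.2226 0.082 ]
(319, 288) [0.6011 0.1774 0.082 ]
panel top [0.6372 0.2281 0.106 ]
[0.6016 0.2228 0.0826] [0.5935 0.2264 0.0817]
```

```bash
python3 -m creep '[[165,[3,0,-17],0.005],[165,[0,0,-17],0],[165,[0,0,-20],0],[165,[0,0,-20],0],[165,[0,0,-20],0],[165,[0,0,-20],0],[165,[0,0,-14],0],[165,[0,0,-13],0]]' 60
python3 - <<'E'
from h import *
p,d=read_camera("wrist");cv2.imwrite("pics/w2.png",p)
E
```

```text
time: 2.2
tool_pos: [0.5963, 0.2239, 0.0636]
tcp_rot: [1.205, 1.212, -1.208]
wrist_force: [0.2, -1.0, 0.4]
width: 0.354
```

View pics/w2.png

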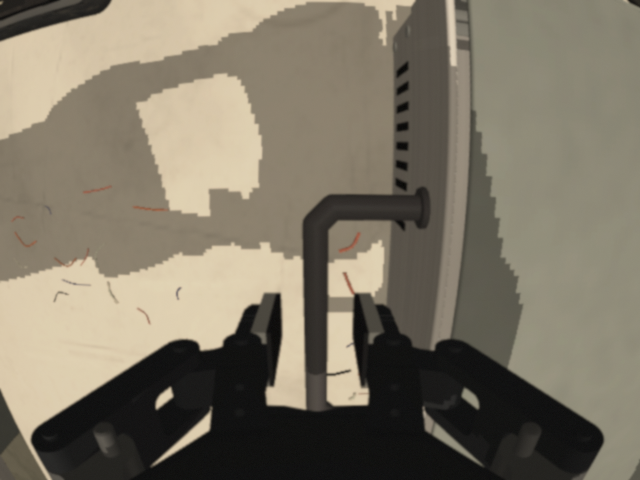

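The bar at column 316 lies midway between the pads at columns 270 and 370. I'll close on it.

```bash
python3 -m creep '[[255,[0,0,0],0],[255,[0,0,0],0],[255,[0,0,0],0],[255,[0,0,0],0],[255,[0,0,0],0],[255,[-4,0,0],0],[255,[-8,0,0],0],[255,[-10,0,0],0]]' 60 && python3 -m creep '[[255,[-12,0,0],0],[255,[-12,0,0],0],[255,[-12,0,0],0],[255,[-12,0,0],0],[255,[-12,0,0],0],[255,[-12,0,0],0],[255,[-12,0,0],0],[255,[-8,0,0],0]]'
```

```text
time: 2.92
tool_pos: [0.5771, 0.2241, 0.0654]
tcp_rot: [1.209, 1.208, -1.203]
wrist_force: [5.1, -0.2, -5.2]
width: 0.084
time: 3.58
tool_pos: [0.4834, 0.2234, 0.0653]
tcp_rot: [1.207, 1.209, -1.204]
wrist_force: [4.3, -2.7, -6.1]
width: 0.076
```

```bash
python3 -m creep '[[255,[-6,0,0],0],[255,[-6,0,0],0],[255,[-5,0,0],0],[255,[-5,0,0],0],[255,[-4,0,0],0],[255,[-3,0,0],0],[255,[-3,0,0],0],[255,[-2,0,0],0]]'
```

```text
time: 4.25
tool_pos: [0.4495, 0.2232, 0.0653]
tcp_rot: [1.205, 1.209, -1.206]
wrist_force: [1.7, -3.7, -3.1]
width: 0.076
```

```bash
python3 -m creep '[[255,[-3,0,0],0],[255,[-3,0,0],0],[255,[-3,0,0],0],[255,[-2,0,0],0],[255,[-2,0,0],0],[255,[-2,0,0],0],[255,[-1,0,0],0],[255,[0,0,0],0]]'
```

```text
time: 4.92
tool_pos: [0.4467, 0.2233, 0.0656]
tcp_rot: [1.218, 1.192, -1.182]
wrist_force: [45.9, -8.7, -42.5]
width: 0.082
```

The stop was met firmly at TCP x of about 0.447. I'll relax and test the lock with a small inward push.

```bash
python3 -m creep '[[255,[5,0,0],0],[255,[5,0,0],0],[255,[3,0,0],0],[255,[0,0,0],0],[255,[2,0,0],0],[255,[2,0,0],0],[255,[3,0,0],0],[255,[0,0,0],0]]'
```

```text
time: 5.58
tool_pos: [0.4511, 0.2232, 0.0653]
tcp_rot: [1.203, 1.213, -1.211]
wrist_force: [-3.7, -4.4, 3.7]
width: 0.079
```

```bash
python3 -m creep '[[255,[2,0,0],0],[255,[2,0,0],0],[255,[2,0,0],0],[255,[0,0,0],0],[255,[0,0,0],0],[255,[0,0,0],0],[255,[0,0,0],0],[255,[0,0,0],0]]'
```

```text
time: 6.25
tool_pos: [0.4517, 0.2231, 0.0652]
tcp_rot: [1.197, 1.22, -1.219]
wrist_force: [-19.5, -3.6, 18.1]
width: 0.076
```

The tray is locked: it resists inward at 0.4517. I'll relax, open, rise and look.

```bash
python3 -m creep '[[255,[-3,0,0],0],[255,[-3,0,0],0],[165,[0,0,0],0],[165,[0,0,0],0],[165,[0,0,0],0],[165,[0,0,0],0],[165,[0,0,10],0],[165,[0,0,20],0]]' && python3 -m creep '[[165,[0,0,30],0],[165,[0,0,30],0],[165,[0,0,30],0],[165,[0,-20,30],0],[165,[0,-20,20],0],[165,[0,-20,20],0],[100,[0,-20,0],0],[60,[0,-20,0],0]]'
python3 - <<'E'
from h import *
np.set_printoptions(precision=4,suppress=True)
for n in("wrist","top","scene"):
    c=get_calibration(n);p,d=read_camera(n);cv2.imwrite(f"pics/{n}3.png",p);np.save(f"{n}3.npy",d)
    if n=="wrist": np.save("wc3.npy",c,allow_pickle=True);print(c)
s=cv2.imread("pics/scene3.png");cv2.imwrite("pics/scene3c.png",cv2.resize(s[140:260,220:380],None,fx=5,fy=5,interpolation=cv2.INTER_CUBIC))
s=cv2.imread("pics/top3.png");cv2.imwrite("pics/top3c.png",cv2.resize(s[200:320,190:340],None,fx=5,fy=5,interpolation=cv2.INTER_CUBIC))
E
```

```text
time: 6.92
tool_pos: [0.4511, 0.2233, 0.0936]
tcp_rot: [1.202, 1.213, -1.211]
wrist_force: [0.2, -0.2, 0.5]
width: 0.352
time: 7.58
tool_pos: [0.4545, 0.1237, 0.2586]
tcp_rot: [1.21, 1.208, -1.201]
wrist_force: [0.2, -0.4, -0.7]
width: 0.625
{'K': array([[371.6483,   0.    , 316.9077],
       [  0.    , 371.6483, 246.5463],
       [  0.    ,   0.    ,   1.    ]]), 'eye': array([0.4544, 0.1934, 0.4022]), 'orientation': array([2.8654, 0.0047, 0.0079])}
```

View pics/wrist3.png

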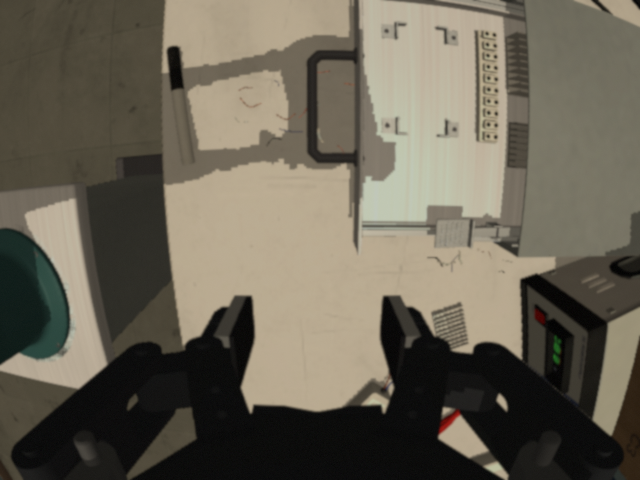

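View pics/scene3c.png

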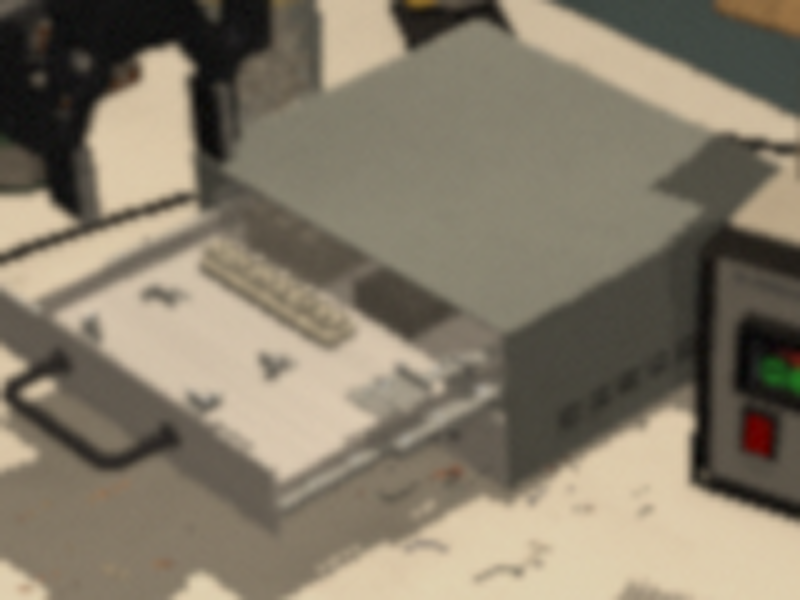

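View pics/top3c.png

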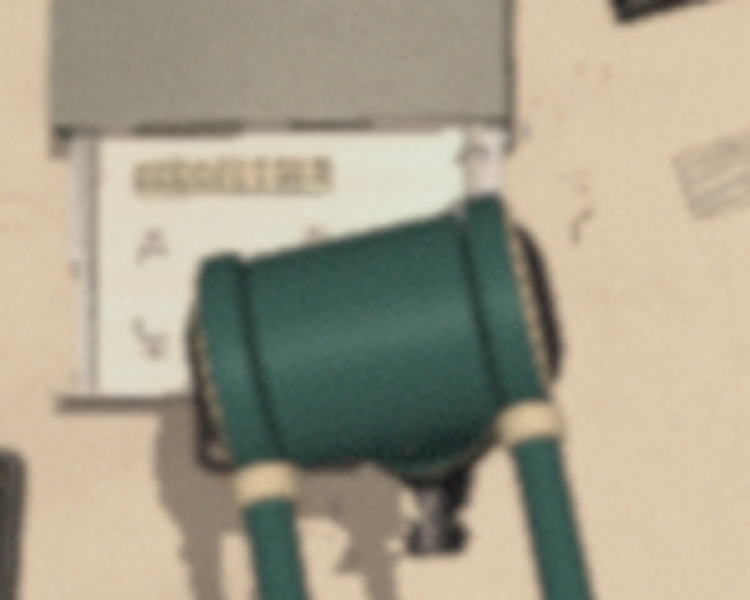

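The wrist view shows the tray locked out. The four brackets are at about (390,33), (450,37), (390,126) and (450,128), the pad is at (453,233) with its ridge to the right, and the bar is at column 314.

Run:
```python
from h import *
np.set_printoptions(precision=4,suppress=True)
c=np.load("wc3.npy",allow_pickle=True).item()
p=cv2.imread("pics/wrist3.png");cv2.imwrite("pics/w3c.png",cv2.resize(p[10:260,340:500],None,fx=3,fy=2.35*1.0,interpolation=cv2.INTER_CUBIC))
q=[plane(c,*k,.066,True) for k in((390,33),(450,37),(390,126),(450,128))];print(np.array(q),np.mean(q,0))
print("pad z.095",plane(c,453,233,.095,True),"bar",plane(c,314,105,.082,True))
cs=get_calibration("scene");ds=np.load("scene3.npy")
# scene: crop px ->220+u/5,140+v/5
b=[(220+u/5,140+v/5) for u,v in((92,328),(162,295),(205,402),(275,365))]
q=[plane(cs,*k,.066) for k in b];print("scene br",np.array(q),np.mean(q,0))
P=(220+385/5,140+393/5);print("pad scene plane",plane(cs,*P,.095),"depth",depthpt(cs,ds,*P))
for k in((250,350),(150,330)):print("floor",depthpt(cs,ds,220+k[0]/5,140+k[1]/5))
def tr(c1,p1,c2,p2):
    e1,d1=ray(c1,*p1,True);e2,d2=ray(c2,*p2)
    k=np.linalg.lstsq(np.stack([d1,-d2],1),e2-e1,rcond=None)[0];return (e1+d1*k[0]+e2+d2*k[1])/2,np.linalg.norm(e1+d1*k[0]-e2-d2*k[1])
print("tri pad",tr(c,(453,233),cs,P))
for a,bb in zip(((390,33),(450,37),(390,126),(450,128)),b):print(tr(c,a,cs,bb))
```

```text
[[0.5219 0.2998 0.066 ]
 [0.5801 0.3023 0.066 ]
 [0.5219 0.2113 0.066 ]
 [0.5797 0.2131 0.066 ]] [0.5509 0.2566 0.066 ]
pad z.095 [0.5776 0.1192 0.095 ] bar [0.4533 0.227  0.082 ]
scene br [[0.5304 0.3022 0.066 ]
 [0.5763 0.3015 0.066 ]
 [0.5317 0.2067 0.066 ]
 [0.578  0.2072 0.066 ]] [0.5541 0.2544 0.066 ]
pad scene plane [0.5766 0.1167 0.095 ] depth [0.5752 0.1149 0.0966]
floor [-0.0839 -0.691   0.8384]
floor [0.5548 0.2844 0.0617]
tri pad (array([0.5783, 0.1188, 0.0931]), np.float64(6.637922433082698e-05))
(array([0.5233, 0.2964, 0.0717]), np.float64(0.005915409832041649))
(array([0.5794, 0.3034, 0.0642]), np.float64(0.003026790284717094))
(array([0.5268, 0.2089, 0.0655]), np.float64(0.010666713115762528))
(array([0.582 , 0.2132, 0.0608]), np.float64(0.0007412220520724778))
```

View pics/w3c.png

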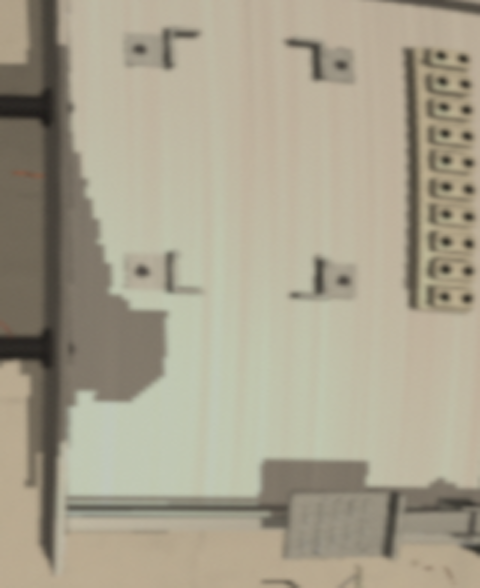

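Run:
```python
from h import *
np.set_printoptions(precision=4,suppress=True)
c=np.load("wc3.npy",allow_pickle=True).item()
q=[]
for u,v in((172,34),(316,42),(172,291),(318,295)):
    q.append(plane(c,340+u/3,10+v/2.35,.0685,True))
print(np.array(q),np.mean(q,0))
```

```text
[[0.5284 0.3082 0.0685]
 [0.5748 0.3103 0.0685]
 [0.5283 0.2043 0.0685]
 [0.575  0.2056 0.0685]] [0.5516 0.2571 0.0685]
```

```bash
python3 -m creep '[[60,[6,-34,-4],-0.08],[60,[6,-34,-4],-0.08],[60,[6,-34,-4],-0.08],[60,[6,-34,-4],-0.08],[60,[6,-34,-4],-0.08],[60,[6,-34,-4],-0.08],[60,[6,-34,-4],-0.08],[60,[6,-34,-4],-0.08]]'
python3 - <<'E'
from h import *
np.set_printoptions(precision=4,suppress=True)
s=read_state();print(s['tool_pos'],cv2.Rodrigues(s['tcp_rot'])[0][:,1])
n="wrist"
c=get_calibration(n);p,d=read_camera(n);cv2.imwrite(f"pics/{n}4.png",p);np.save("wc4.npy",c,allow_pickle=True);print(c)
E
```

```text
time: 8.4
tool_pos: [0.5018, -0.1486, 0.2232]
tcp_rot: [1.663, 0.836, -1.662]
wrist_force: [-0.1, 0.2, 0.5]
width: 0.762
[ 0.5018 -0.1486  0.2232] [ 0.8024 -0.5967 -0.0002]
{'K': array([[371.6483,   0.    , 316.9077],
       [  0.    , 371.6483, 246.5463],
       [  0.    ,   0.    ,   1.    ]]), 'eye': array([ 0.5441, -0.0925,  0.3667]), 'orientation': array([ 2.7304, -0.9043, -0.1272])}
```

View pics/wrist4.png

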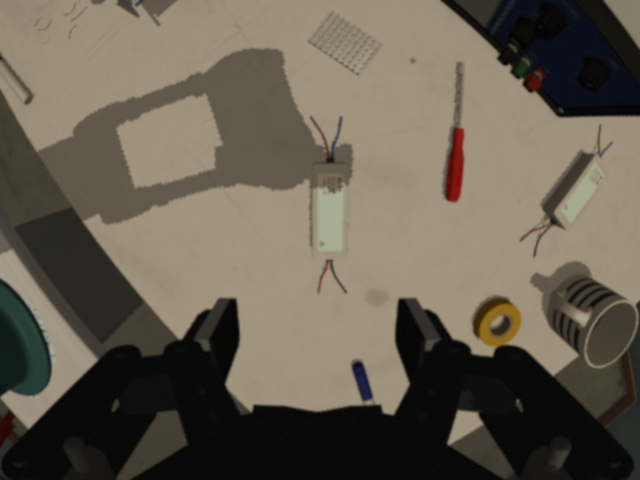

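The driver shows at (330,210), upright in the picture, so the jaws are nearly aligned with its width. I'll measure the top face corners in an enlarged crop.

Run:
```python
from h import *
p=cv2.imread("pics/wrist4.png");cv2.imwrite("pics/w4c.png",cv2.resize(p[150:270,290:370],None,fx=5,fy=5,interpolation=cv2.INTER_CUBIC))
```

```text
(no output)
```

View pics/w4c.png

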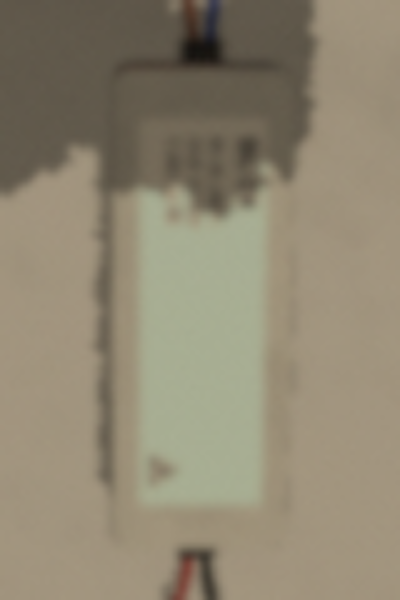

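Run:
```python
from h import *
np.set_printoptions(precision=4,suppress=True)
c=np.load("wc4.npy",allow_pickle=True).item();cs=get_calibration("scene");ct=get_calibration("top")
f=lambda u,v,z:plane(c,290+u/5,150+v/5,z,True)
Q=np.array([f(113,68,.026),f(297,68,.026),f(108,545,.026),f(288,545,.026)]);print(Q,Q.mean(0))
print(np.linalg.norm(Q[0]-Q[1]),np.linalg.norm(Q[0]-Q[2]))
v=(Q[0]+Q[1]-Q[2]-Q[3])/2;print("long ang",np.arctan2(v[1],v[0]))
L=np.array([f(140,118,.026),f(135,505,.026),f(270,118,.026),f(262,508,.026)]);v=L[0]+L[2]-L[1]-L[3];print("label",L.mean(0),np.arctan2(v[1],v[0]))
def tr(p1,c2,p2):
    e1,d1=ray(c,*p1,True);e2,d2=ray(c2,*p2)
    k=np.linalg.lstsq(np.stack([d1,-d2],1),e2-e1,rcond=None)[0];return (e1+d1*k[0]+e2+d2*k[1])/2,np.linalg.norm(e1+d1*k[0]-e2-d2*k[1])
# scene crop drv0 (right half): scale .95*6, offset 399 px -> px 330+(u-399)/5.7, 280+v/5.7
S=np.array([(520,75),(592,78),(630,243),(545,250)]);S=S.mean(0);print("height of top",tr((330.3,211.3),cs,(330+(S[0]-399)/5.7,280+S[1]/5.7)))
```

```text
[[ 0.5298 -0.1047  0.026 ]
 [ 0.5569 -0.1246  0.026 ]
 [ 0.4745 -0.177   0.026 ]
 [ 0.5024 -0.1977  0.026 ]] [ 0.5159 -0.151   0.026 ]
0.033576622712295834 0.0909882834464382
long ang 0.9242928329047525
label [ 0.5155 -0.1516  0.026 ] 0.9224107360026479
height of top (array([ 0.5176, -0.1527,  0.0206]), np.float64(0.004581662653563396))
```

```bash
python3 -m creep '[[60,[7,-2,-20],-0.009],[60,[7,-1,-20],0],[60,[0,0,-22],0],[60,[0,0,-22],0],[60,[0,0,-22],0],[60,[0,0,-22],0],[60,[0,0,-16],0],[60,[0,0,-16],0]]' && python3 -m creep '[[80,[0,0,-14],0],[80,[0,0,-14],0],[80,[0,0,-12],0],[80,[0,0,-9],0],[80,[0,0,-7],0],[80,[0,0,-4],0],[80,[0,0,0],0],[80,[0,0,0],0]]'
python3 - <<'E'
from h import *
p,d=read_camera("wrist");cv2.imwrite(f"pics/w5.png",p)
E
```

```text
time: 9.12
tool_pos: [0.5151, -0.1495, 0.0618]
tcp_rot: [1.666, 0.834, -1.667]
wrist_force: [0.7, 1.3, -0.2]
width: 0.763
time: 9.78
tool_pos: [0.5155, -0.151, 0.0035]
tcp_rot: [1.667, 0.831, -1.666]
wrist_force: [1.0, 0.5, 0.3]
width: 0.684
```

View pics/w5.png

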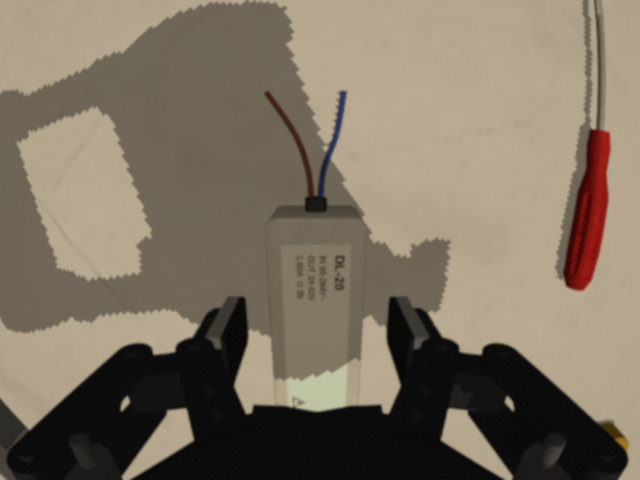

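The driver is centred between the pads, with its edges at columns 270 and 362 and the pads at 240 and 400. I'll grip it and lift.

```bash
python3 -m creep '[[255,[0,0,0],0],[255,[0,0,0],0],[255,[0,0,0],0],[255,[0,0,0],0],[255,[0,0,0],0],[255,[0,0,0],0],[255,[0,0,10],0],[255,[0,0,20],0]]' 50 && python3 -m creep '[[255,[0,0,25],0],[255,[0,0,25],0],[255,[0,0,25],0],[255,[0,0,25],0],[255,[0,0,25],0],[255,[0,10,20],0],[255,[0,20,10],0],[255,[0,20,0],0]]'
```

```text
time: 10.5
tool_pos: [0.5119, -0.1498, 0.031]
tcp_rot: [1.663, 0.837, -1.673]
wrist_force: [0.3, 0.4, -2.0]
width: 0.39
time: 11.17
tool_pos: [0.5167, -0.1013, 0.1919]
tcp_rot: [1.67, 0.827, -1.663]
wrist_force: [0.2, 0.1, -0.7]
width: 0.39
```

```bash
python3 -m creep '[[255,[4,30,0],0.081],[255,[4,36,0],0.081],[255,[4,36,0],0.081],[255,[4,36,0],0.081],[255,[4,36,0],0.081],[255,[5,36,0],0.081],[255,[5,36,0],0.081],[255,[5,36,0],0.081]]' && python3 -m creep '[[255,[0,30,0],0],[255,[0,25,0],0],[255,[0,20,0],0],[255,[0,0,-10],0],[255,[0,0,-10],0],[255,[0,0,0],0],[255,[0,0,0],0],[255,[0,0,0],0]]'
python3 - <<'E'
from h import *
np.set_printoptions(precision=4,suppress=True)
s=read_state();print(s['tool_pos'],cv2.Rodrigues(s['tcp_rot'])[0],s['wrist_force'])
n="wrist"
c=get_calibration(n);p,d=read_camera(n);cv2.imwrite(f"pics/{n}6.png",p);np.save("wc6.npy",c,allow_pickle=True)
p,d=read_camera("scene");cv2.imwrite("pics/scene6.png",p);cv2.imwrite("pics/scene6c.png",cv2.resize(p[120:260,200:360],None,fx=5,fy=4.2,interpolation=cv2.INTER_CUBIC))
E
```

```text
time: 11.83
tool_pos: [0.5492, 0.1827, 0.1881]
tcp_rot: [1.203, 1.213, -1.205]
wrist_force: [0.1, -1.1, -1.4]
width: 0.391
time: 12.5
tool_pos: [0.5498, 0.2547, 0.1678]
tcp_rot: [1.207, 1.21, -1.209]
wrist_force: [0.5, -0.0, -0.5]
width: 0.387
[0.5498 0.2547 0.1678] [[-0.0012  1.      0.0016]
 [-0.0008  0.0016 -1.    ]
 [-1.     -0.0012  0.0008]] [ 0.4634 -0.0086 -0.4552]
```

View pics/wrist6.png

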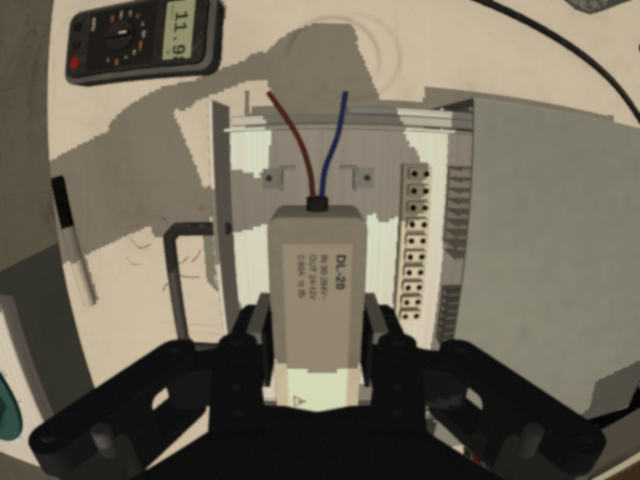

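View pics/scene6c.png

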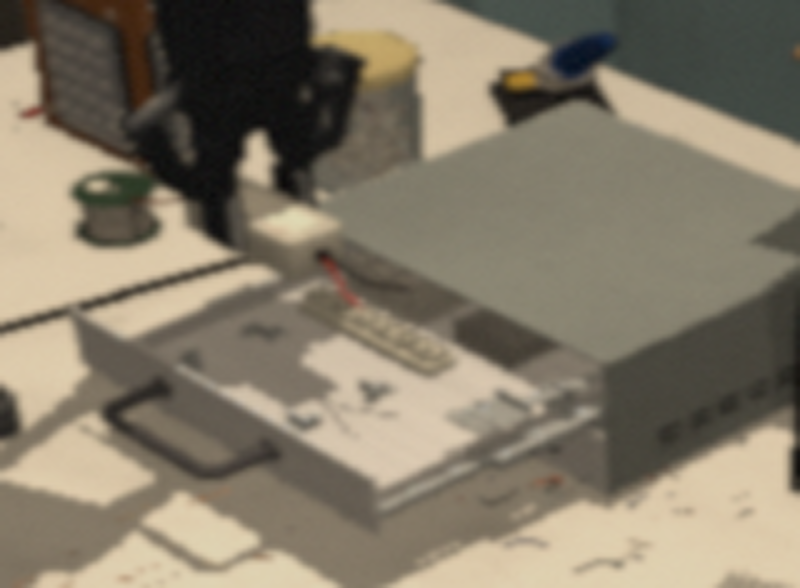

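Run:
```python
from h import *
p=cv2.imread("pics/wrist6.png");cv2.imwrite("pics/w6c.png",cv2.resize(p[150:270,240:400],None,fx=5,fy=5,interpolation=cv2.INTER_CUBIC))
```

```text
(no output)
```

View pics/w6c.png

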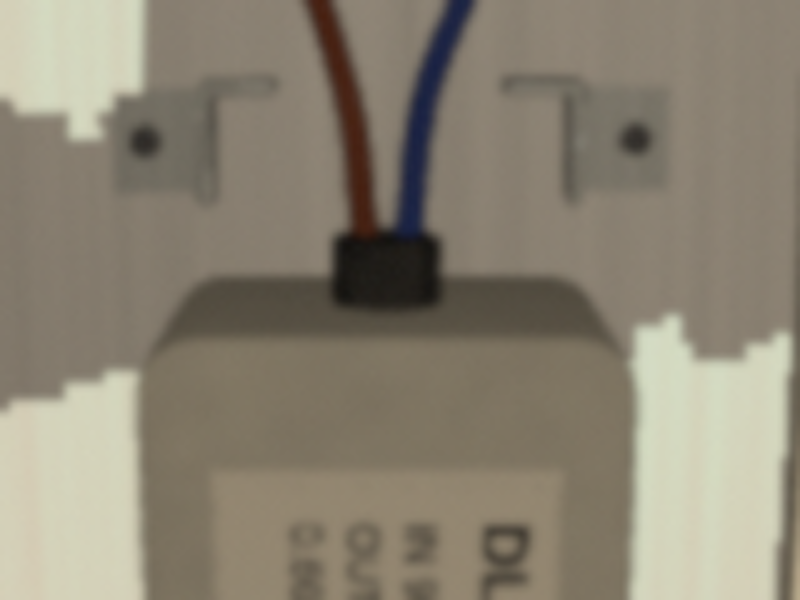

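Run:
```python
from h import *
np.set_printoptions(precision=4,suppress=True)
c=np.load("wc6.npy",allow_pickle=True).item()
f=lambda u,v,z:plane(c,240+u/5,150+v/5,z,True)
print("bracket L/R inner",f(215,140,.0685),f(568,140,.0685),"y wall",f(240,88,.0685),f(540,88,.0685))
for z in(.187,.190,.193):
    print(z,"drv sides",f(140,400,z),f(632,400,z),"end top",f(390,338,z))
print("end bottom",f(390,278,.164))
```

```text
bracket L/R inner [0.5283 0.302  0.0685] [0.5744 0.3021 0.0685] y wall [0.5316 0.3088 0.0685] [0.5707 0.3089 0.0685]
0.187 drv sides [0.5337 0.2952 0.187 ] [0.5677 0.2953 0.187 ] end top [0.551  0.2996 0.187 ]
0.19 drv sides [0.5342 0.2959 0.19  ] [0.5673 0.296  0.19  ] end top [0.551  0.3002 0.19  ]
0.193 drv sides [0.5346 0.2966 0.193 ] [0.5669 0.2967 0.193 ] end top [0.551  0.3008 0.193 ]
end bottom [0.551  0.2998 0.164 ]
```

The driver's centre is 3.5 mm short of the bay in y, and x agrees to 0.5 mm. I'll correct y and lower.

```bash
python3 -m creep '[[255,[0.5,3.5,0],0],[255,[0,0,-15],0],[255,[0,0,-15],0],[255,[0,0,-15],0],[255,[0,0,-15],0],[255,[0,0,-12],0],[255,[0,0,-8],0],[255,[0,0,0],0]]'
python3 - <<'E'
from h import *
np.set_printoptions(precision=4,suppress=True)
s=read_state();print(s['tool_pos'],s['wrist_force'])
c=get_calibration("wrist");p,d=read_camera("wrist");cv2.imwrite("pics/w7c.png",cv2.resize(p[100:270,220:420],None,fx=4,fy=3.5));np.save("wc7.npy",c,allow_pickle=True)
E
```

```text
time: 13.27
tool_pos: [0.5494, 0.2589, 0.0862]
tcp_rot: [1.205, 1.212, -1.21]
wrist_force: [-1.4, -0.6, -0.8]
width: 0.384
[0.5494 0.2589 0.0862] [-1.3658 -0.5679 -0.8258]
```

View pics/w7c.png

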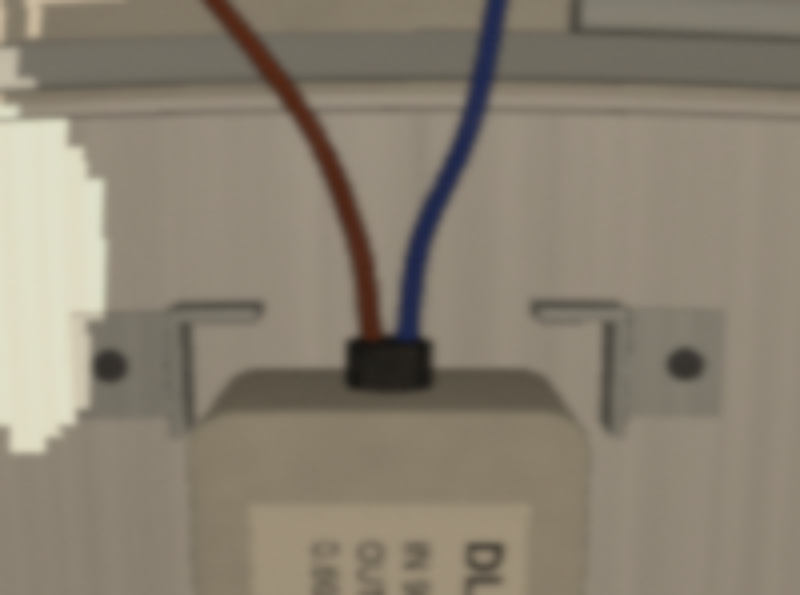

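Run:
```python
from h import *
np.set_printoptions(precision=4,suppress=True)
c=np.load("wc7.npy",allow_pickle=True).item()
f=lambda u,v,z:plane(c,220+u/4,100+v/3.5,z,True)
print(f(192,360,.0685),f(605,360,.0685),"wall",f(220,316,.0685))
z=.0862+.0095-.013
print("drv",f(192,480,z+.026),f(588,480,z+.026),"end",f(390,370,z),f(390,408,z+.026))
```

```text
[0.5285 0.3029 0.0685] [0.574  0.3031 0.0685] wall [0.5317 0.3085 0.0685]
drv [0.5336 0.2977 0.1087] [0.5671 0.2978 0.1087] end [0.5503 0.304  0.0827] [0.5504 0.3048 0.1087]
```

```bash
python3 -m creep '[[255,[1,-1,0],0],[255,[0,0,-5],0],[255,[0,0,-5],0],[255,[0,0,-3],0],[255,[0,0,-2],0],[255,[0,0,-1],0],[255,[0,0,0],0],[255,[0,0,0],0]]'
```

```text
time: 13.98
tool_pos: [0.5517, 0.2586, 0.0723]
tcp_rot: [1.207, 1.211, -1.207]
wrist_force: [0.1, 0.2, -1.1]
width: 0.389
```

```bash
python3 -m creep '[[255,[0,0,-1],0],[255,[0,0,-1],0],[255,[0,0,-1],0],[255,[0,0,-1],0],[255,[0,0,-1],0],[255,[0,0,0],0],[255,[0,0,0],0],[255,[0,0,0],0]]'
```

```text
time: 14.65
tool_pos: [0.5519, 0.2586, 0.0683]
tcp_rot: [1.207, 1.21, -1.207]
wrist_force: [-2.3, -1.9, 5.9]
width: 0.386
```

```bash
python3 -m creep '[[105,[0,0,0],0],[105,[0,0,0],0],[105,[0,0,0],0],[105,[0,0,0],0],[105,[0,0,0],0],[105,[0,0,5],0],[105,[0,0,15],0],[105,[0,0,20],0]]' && python3 -m creep '[[105,[0,0,25],0],[105,[0,0,25],0],[105,[0,0,25],0],[105,[0,-10,10],0],[255,[0,-20,10],0],[255,[0,-20,0],0],[255,[0,-20,0],0],[255,[0,0,0],0]]'
python3 - <<'E'
from h import *
np.set_printoptions(precision=4,suppress=True)
s=read_state();print(s['tool_pos'],s['wrist_force'])
c=get_calibration("wrist");p,d=read_camera("wrist");cv2.imwrite("pics/w8.png",p);np.save("wc8.npy",c,allow_pickle=True)
E
```

```text
time: 15.32
tool_pos: [0.55, 0.2579, 0.1058]
tcp_rot: [1.204, 1.212, -1.211]
wrist_force: [0.7, 0.0, 1.1]
width: 0.587
time: 15.98
tool_pos: [0.5513, 0.185, 0.202]
tcp_rot: [1.207, 1.208, -1.21]
wrist_force: [-0.0, -0.5, -0.0]
width: 0.021
[0.5513 0.185  0.202 ] [-0.0428 -0.4552 -0.0494]
```

View pics/w8.png

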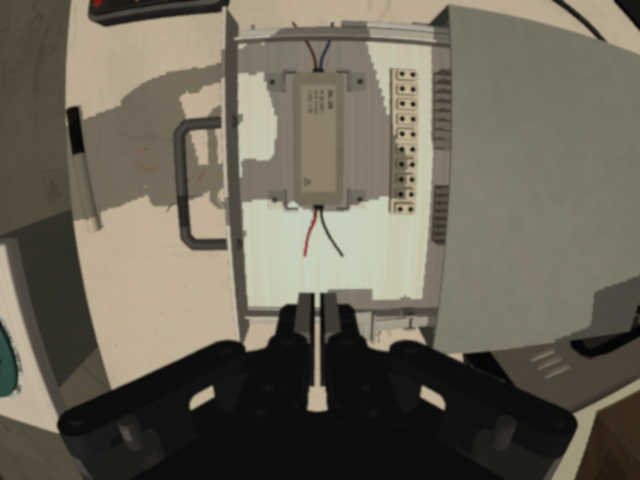

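The driver lies between all four brackets, at (320,140) with the brackets at its corners. Next I'll move over the pad with the fingers shut.

```bash
python3 -m creep '[[255,[6,-16,0],0],[255,[6,-20,-5],0],[255,[6,-20,-10],0],[255,[5,-10,-15],0],[255,[0,0,-20],0],[255,[0,0,-20],0],[255,[0,0,-10],0],[255,[0,0,-5],0]]'
python3 - <<'E'
from h import *
np.set_printoptions(precision=4,suppress=True)
s=read_state();print(s['tool_pos'],s['wrist_force'])
p,d=read_camera("wrist");cv2.imwrite("pics/w9.png",p)
p,d=read_camera("scene");cv2.imwrite("pics/s9c.png",cv2.resize(p[130:250,220:380],None,fx=5,fy=5,interpolation=cv2.INTER_CUBIC))
E
```

```text
time: 16.7
tool_pos: [0.5729, 0.1226, 0.1146]
tcp_rot: [1.204, 1.214, -1.21]
wrist_force: [-0.8, 0.3, -0.1]
width: 0.002
[0.5729 0.1226 0.1146] [-0.8197  0.2994 -0.0842]
```

View pics/w9.png

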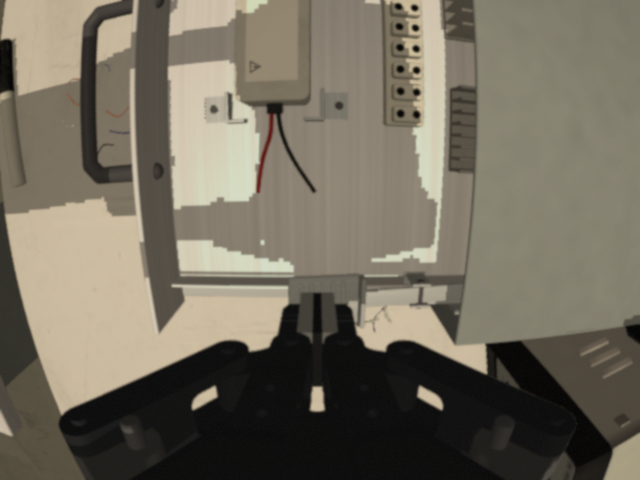

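View pics/s9c.png

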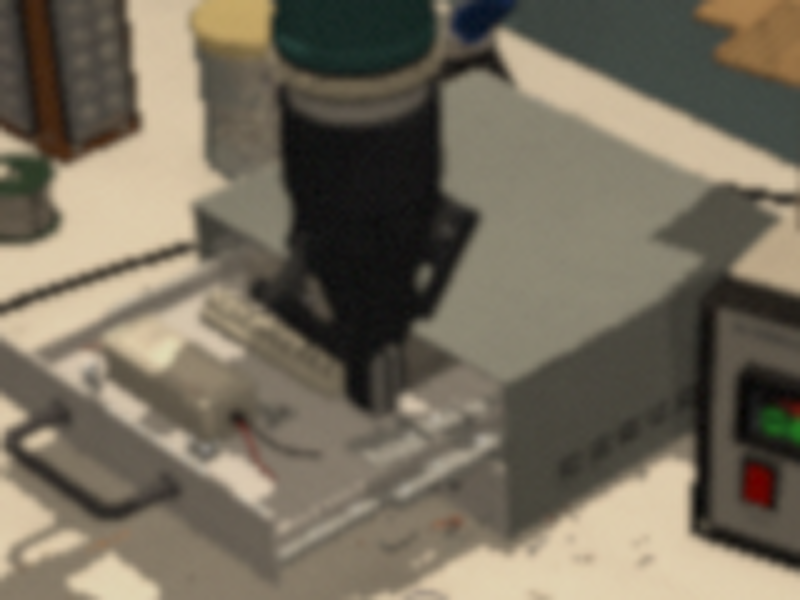

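```bash
python3 -m creep '[[255,[3,-4,0],0],[255,[0,0,-8],0],[255,[0,0,-6],0],[255,[0,0,-4],0],[255,[0,0,-4],0],[255,[0,0,-3],0],[255,[0,0,-2],0],[255,[0,0,0],0]]'
```

```text
time: 17.47
tool_pos: [0.5767, 0.1186, 0.0905]
tcp_rot: [1.206, 1.212, -1.209]
wrist_force: [-3.6, -0.5, 4.6]
width: -0.002
```

```bash
python3 -m creep '[[255,[0,0,-1],0],[255,[0,0,-1],0],[255,[0,0,-1],0],[255,[0,0,-1],0],[255,[0,0,-1],0],[255,[0,0,0],0],[255,[0,0,0],0],[255,[0,0,0],0]]'
```

```text
time: 18.13
tool_pos: [0.5782, 0.1186, 0.0862]
tcp_rot: [1.207, 1.21, -1.206]
wrist_force: [-1.9, -0.7, 5.6]
width: -0.0
```

The pad is down to about 0.086, below the 0.089 at which the lock is free. I'll hold it down and push inward against the ridge.

```bash
python3 -m creep '[[255,[2,0,-1],0],[255,[3,0,-0.5],0],[255,[3,0,0],0],[255,[3,0,0],0],[255,[3,0,0],0],[255,[3,0,0],0],[255,[3,0,0],0],[255,[0,0,0],0]]'
python3 - <<'E'
from h import *
p,d=read_camera("wrist");cv2.imwrite("pics/w10.png",p)
E
```

```text
time: 18.8
tool_pos: [0.5996, 0.1188, 0.0856]
tcp_rot: [1.209, 1.208, -1.204]
wrist_force: [-0.1, -0.1, 6.9]
width: 0.001
```

View pics/w10.png

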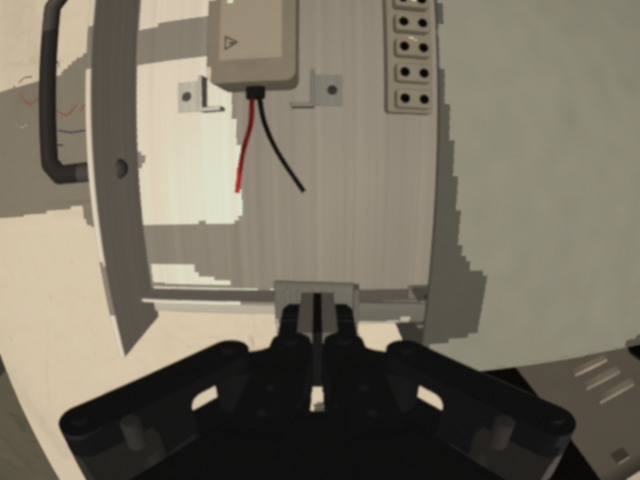

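```bash
python3 -m creep '[[255,[0,0,8],0],[255,[0,0,20],0],[255,[0,0,25],0],[255,[0,0,25],0],[255,[-25,13,5],0],[255,[-25,13,0],0],[255,[-25,13,0],0],[255,[-25,13,0],0]]' && python3 -m creep '[[255,[-20,13,0],0],[255,[-20,13,0],0],[255,[-20,13,0],0],[255,[-14,13,0],0],[255,[0,0,-20],0],[255,[0,0,-20],0],[255,[0,0,0],0],[255,[0,0,0],0]]'
python3 - <<'E'
from h import *
np.set_printoptions(precision=4,suppress=True)
s=read_state();print(s['tool_pos'],s['wrist_force'])
c=get_calibration("wrist")
p,d=read_camera("wrist");cv2.imwrite("pics/w11.png",p);np.save("wc11.npy",c,allow_pickle=True)
E
```

```text
time: 19.52
tool_pos: [0.4965, 0.1708, 0.1669]
tcp_rot: [1.208, 1.21, -1.207]
wrist_force: [-0.0, 1.9, -0.4]
width: -0.003
time: 20.18
tool_pos: [0.4223, 0.222, 0.1257]
tcp_rot: [1.204, 1.212, -1.21]
wrist_force: [0.5, 0.1, -0.4]
width: -0.001
[0.4223 0.222  0.1257] [ 0.5357  0.0564 -0.4435]
```

View pics/w11.png

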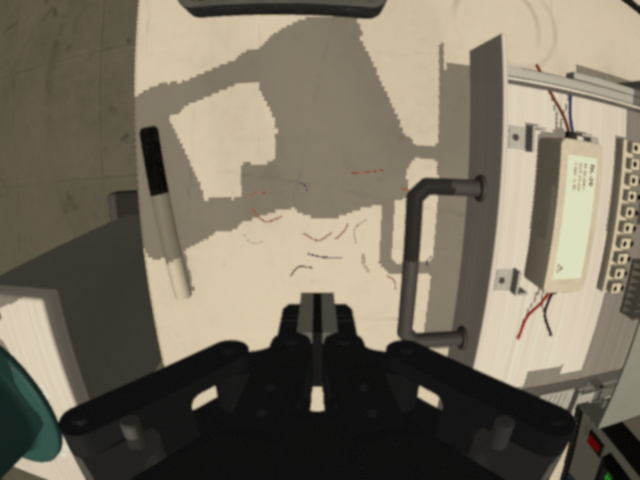

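The bar is at column 412, about 45 mm ahead of the fingers, and the driver is still seated. I'll lower in front of the bar and push slowly.

```bash
python3 -m creep '[[255,[0,1,-15],0],[255,[0,1,-15],0],[255,[0,0,-15],0],[255,[0,0,-11],0],[255,[5,0,0],0],[255,[8,0,0],0],[255,[8,0,0],0],[255,[6,0,0],0]]' && python3 -m creep '[[255,[5,0,0],0],[255,[5,0,0],0],[255,[5,0,0],0],[255,[6,0,0],0],[255,[7,0,0],0],[255,[8,0,0],0],[255,[8,0,0],0],[255,[8,0,0],0]]'
```

```text
time: 20.9
tool_pos: [0.4534, 0.2251, 0.0723]
tcp_rot: [1.21, 1.209, -1.204]
wrist_force: [0.7, -0.1, 0.1]
width: 0.006
time: 21.57
tool_pos: [0.5027, 0.2253, 0.072]
tcp_rot: [1.208, 1.212, -1.208]
wrist_force: [-5.8, 1.8, 7.1]
width: -0.004
```

```bash
python3 -m creep '[[255,[8,0,0],0],[255,[8,0,0],0],[255,[8,0,0],0],[255,[8,0,0],0],[255,[8,0,0],0],[255,[7,0,0],0],[255,[6,0,0],0],[255,[5,0,0],0]]' && python3 -m creep '[[255,[4,0,0],0],[255,[3,0,0],0],[255,[3,0,0],0],[255,[3,0,0],0],[255,[2,0,0],0],[255,[2,0,0],0],[255,[0,0,0],0],[255,[0,0,0],0]]'
```

```text
time: 22.23
tool_pos: [0.5609, 0.2257, 0.0721]
tcp_rot: [1.208, 1.212, -1.207]
wrist_force: [-5.3, 3.0, 5.9]
width: -0.0
time: 22.9
tool_pos: [0.5779, 0.2253, 0.0718]
tcp_rot: [1.208, 1.212, -1.207]
wrist_force: [-4.3, 1.5, 3.4]
width: 0.002
```

```bash
python3 -m creep '[[255,[2,0,0],0],[255,[2,0,0],0],[255,[2,0,0],0],[255,[2,0,0],0],[255,[2,0,0],0],[255,[0,0,0],0],[255,[0,0,0],0],[255,[0,0,0],0]]'
```

```text
time: 23.57
tool_pos: [0.5807, 0.2249, 0.0711]
tcp_rot: [1.2, 1.221, -1.219]
wrist_force: [-23.9, 2.3, 18.9]
width: -0.002
```

```bash
python3 -m creep '[[255,[2,0,0],0],[255,[1,0,0],0],[255,[0,0,0],0],[255,[0,0,0],0],[255,[-4,0,0],0],[255,[-6,0,0],0],[255,[-10,0,0],0],[255,[-12,0,0],0]]' && python3 -m creep '[[255,[-12,0,0],0],[255,[-10,0,0],0],[255,[-6,0,10],0],[255,[0,0,20],0],[255,[0,0,30],0],[255,[0,0,30],0],[255,[0,0,20],0],[255,[0,0,0],0]]'
python3 - <<'E'
from h import *
np.set_printoptions(precision=4,suppress=True)
s=read_state();print(s['tool_pos'],s['wrist_force'])
c=get_calibration("wrist")
p,d=read_camera("wrist");cv2.imwrite("pics/w12.png",p);np.save("wc12.npy",c,allow_pickle=True)
p,d=read_camera("scene");cv2.imwrite("pics/s12c.png",cv2.resize(p[130:250,240:400],None,fx=5,fy=5,interpolation=cv2.INTER_CUBIC));np.save("scene12.npy",d)
E
```

```text
time: 24.23
tool_pos: [0.5592, 0.2244, 0.071]
tcp_rot: [1.208, 1.209, -1.206]
wrist_force: [0.5, -0.7, -0.3]
width: 0.001
time: 24.9
tool_pos: [0.5342, 0.2259, 0.1879]
tcp_rot: [1.215, 1.206, -1.197]
wrist_force: [0.7, 0.5, 0.7]
width: -0.002
[0.5342 0.2259 0.1879] [0.7433 0.4912 0.6821]
```

View pics/w12.png

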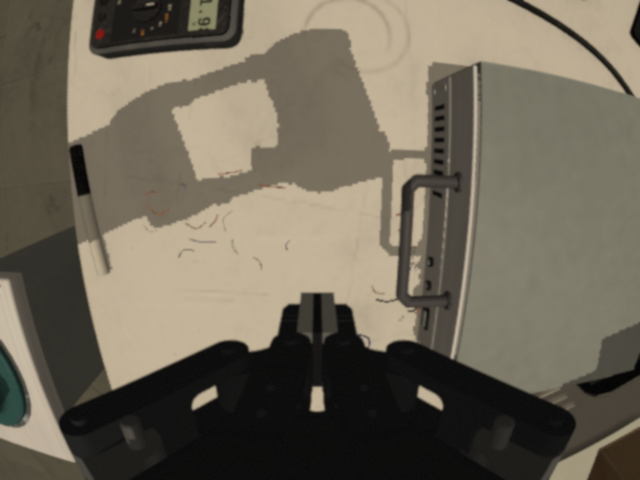

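View pics/s12c.png

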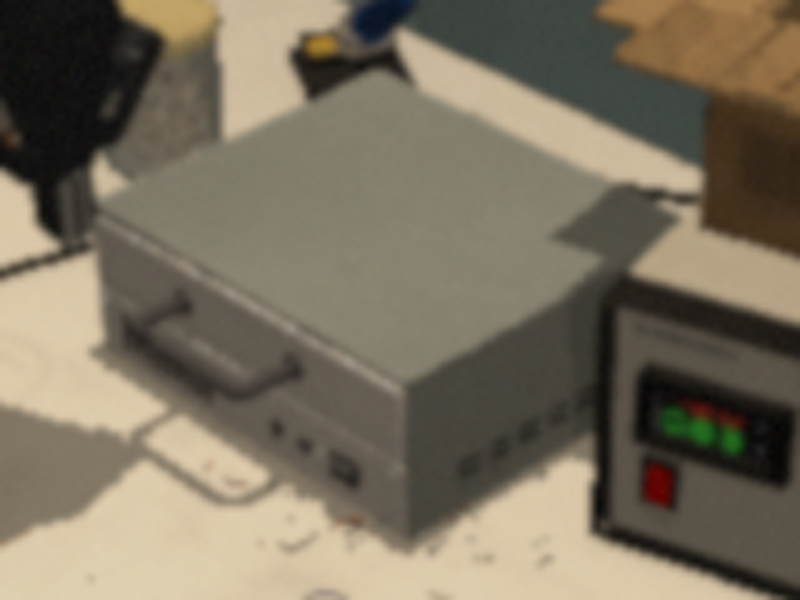

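Run:
```python
from h import *
np.set_printoptions(precision=4,suppress=True)
c=np.load("wc12.npy",allow_pickle=True).item();cs=get_calibration("scene");d=np.load("scene12.npy")
print("bar",plane(c,406,240,.082,True),"panel top edge",plane(c,468,240,.106,True))
P=cloud(cs,d,255,340,165,240).reshape(-1,3);k=(abs(P[:,0]-.636)<.012)&(abs(P[:,1]-.16)<.05)
for a,b in((.012,.045),(.07,.1)):
    for nm,D in(("now",d),("start",np.load("scene0.npy"))):
        P=cloud(cs,D,255,340,165,240).reshape(-1,3);k=(abs(P[:,0]-.636)<.012)&(abs(P[:,1]-.145)<.03)&(P[:,2]>a)&(P[:,2]<b);print(nm,a,np.median(P[k,0]),k.sum())
for nm,D in(("now",d),("start",np.load("scene0.npy"))):
    P=cloud(cs,D,250,310,175,230);q=P[(P[...,2]>.074)&(P[...,2]<.092)&(P[...,0]<.606)&(P[...,0]>.58)];print("bar",nm,np.median(q,0),len(q))
```

```text
bar [0.5993 0.23   0.082 ] panel top edge [0.6367 0.2365 0.106 ]
now 0.012 0.6384330498169284 146
start 0.012 0.6386493961328775 140
now 0.07 0.6389606240123524 159
start 0.07 0.6371263036767082 149
bar now [0.5981 0.2179 0.0853] 100
bar start [0.5965 0.219  0.0854] 100
```

The tray panel (0.6390) is now flush with the fixed panel (0.6384) and about 1.8 mm further in than at the start. The robot is clear of everything, so I'm handing in.

```bash
python3 -c "
from workcell import *
print(finish_job())"
```

```text
the job is handed in; nothing more can be done
None
```

I pulled the tray out by its handle until it locked, laid the nearest driver between the four brackets, freed the lock with the release pad and eased the tray home. I handed in at about 25 s of the 67 s allowed; no verdict is reported.

**What the checks showed:**
- **Lock out:** an inward push of about 20 N was resisted within the lock's few millimetres of play.
- **Driver placed:** it rested on the tray floor, and the wrist picture after release showed it inside all four brackets. It was still seated in the last view, after the lock was freed.
- **Tray home:** it met a firm stop at about 24 N. Its panel lies within about 1 mm of the fixed panel's plane, and about 2 mm further in than at the start.
- **Closing speed:** I closed it at no more than about 0.1 m/s.
- **Robot:** it stood clear of everything at the end.

**Not checked or in disagreement:**
- I couldn't see the driver once it was under the cover.
- I didn't measure the things on the table again, but the arm touched none of them.
- The cameras disagreed by up to about 8 mm on the bar's position (x 0.594 to 0.602). I settled that by centring the gripper on what the wrist camera saw.
- The two-view height of the driver's top came out at 21 mm against the stated 26 mm. The depth readings there (25 to 27 mm) agreed with the text.

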